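Slide the coin tray between the jars to the customer

ROBOT

A 6-joint arm with a two-finger parallel gripper is mounted at the origin on the work surface. World frame = base frame: x ahead of the robot, y to its left, z up, the work surface at z = 0. Lengths are in mm, angles in rad, forces in N, time in s.
With the tool pointing down it reaches from about 350 to 875 mm from the base axis. Payload 4.2 kg.
Tool frame: the origin (TCP) lies midway between the tips of the shut fingers; the grasp point (between the pads) lies 19 mm behind it; z points along the fingers, y is the direction in which the jaws open and shut (so a half turn about z gives the same grasp; the last joint's range is limited). The gripper opens to 85 mm and grips with 20 to 120 N. Pads are 22 mm wide; open, the fingers measure 114 mm over their backs; the gripper's body (76 mm by 85 mm) begins 54 mm behind the grasp point. The pads swing forward as they close: fully open they stand 13 mm farther back than shut.
Start: joints at [-0.866, 0.385, 0.008, 0, -1.194, -0.259], TCP at [269.499, -563.888, 231.312] pointing down, gripper open.
Joint ranges: [-3.14, 3.14], [-1.21, 2.06], [-1.07, 1.41], [-3.16, 2.05], [-2.99, -0.16], [-3.1, 3.1]. Speed limits (rad/s): [2.79, 2.79, 3.14, 3.14, 3.14, 3.14].

INTERFACE

Orientations are given as a unit quaternion [x, y, z, w].
In Python, from bench import readout, optics, workorder, nets gives the robot as it stands. The module is installed in compiled form; this text tells all that it offers.
- The arm moves only by the tool move_arm, never from a script. Its argument "steps" is a list of rows, each a list of 7 numbers: the opening, from -1 (shut) to 1 (fully open), so that 0 is half open, then the shift along the world's x, y, z in mm, then the turn, a rotation vector about the world's x, y, z in rad. In form: [[gripper, tx, ty, tz, wx, wy, wz], ...]. A call has 1 to 5 rows; each row is the pose to reach, as a shift and turn from the pose commanded when the call began; what a row does not reach only later rows make up. A row lasts 1/12 s, in which the tool goes at most 41.7 mm and 7.16 degrees, less where a joint would pass 70% of its speed; a pose out of reach is approached as far as the arm can. A call with a gripper value outside its range is refused whole. The fingers move at their own pace and stop on an object; the grip force is fixed at half the most. Time passes only in rows, so rows that repeat a pose let the fingers close. It gives the time, the measured TCP pose, the force and the opening at its end, in the units of the state.
- readout.read_state(): the state, without advancing time (a new reading comes with each control period).
- optics.get_image(name): name is "side" or "top"; returns a dict with "frame" (420x560x3 uint8, blue, green, red), "fx", "fy", "cx", "cy" (pixels), "rvec" (rotation vector, rad) and "tvec" (3), from world to camera coordinates, as OpenCV has them. Camera axes: x right, y down, z forward; pixel columns grow to the right and rows downward; lengths in mm; the calibration is good to about 2 mm. A picture is of the moment at which its call begins. There is no depth.
- workorder.job_done(): hands the job in, once; it reports no verdict.
Trained networks look in a picture, given as the dict that the camera call returned (one of the last four; its "shot" number tells which), for a name from the list of things; names that differ only in an ending like _2 or _b are one class to them, and where a whole thing is asked for, a point or a joint stands for the part that bears it (a point fixed in the world has none). Each returns a list of dicts, best first, with "conf" (0 to 1); they miss things now and then, are a little off and sometimes report something else, mostly with a low value. They report only what shows in the picture. A call takes as long as a camera call. They do not tell look-alikes from the thing itself.
- nets.silhouettes(name, picture): "region" (420x560 bool, what is visible of it) and "extent" ([left, top, right, bottom] in pixels, round what is visible of it).
- nets.tip_of(name, picture): "uv" ([column, row] in pixels: a listed point, or the origin of a listed thing).
The state is a dict: "clock": time; "joints": joint angles; "joint_vel": joint speeds; "joint_efforts": joint torques, N m; "position": TCP position; "ee_rot": TCP orientation; "contact_force": force on the tool from outside, world axes, zero at the start; "wrist_torque": the same for the moment, N m; "gripper_width": finger opening in mm.
Only numpy, scipy, OpenCV 4.12 (cv2) and the standard library are available. Lean on these libraries where they do the work, as an engineer would, in place of code of your own. Each camera call takes 0.05 s, during which the arm holds its last target.

TASK

Push the blue coin tray along the counter, through the narrow gap between the two fixed jars, until the whole of it lies on the green mat on the other side. Only push it gently with the fingertips, from inside or outside the tray: do not pinch it, lift it, tip it or take it around the jars, and leave everything else on the counter where it stands.

Things in the scene. Friction and masses are not known exactly. Their poses are not given: they have to be found in the camera images.
- tray: the blue open coin tray: 84 mm (its x) by 120 mm (its y) outside, 24 mm high, walls 4 mm, floor 4 to 5 mm (inside 76 by 112 mm), 0.15 to 0.28 kg, slides on the counter. Origin: centre of its underside, on the counter (z = 0); z up. It starts on the -y side of the jars, its long axis turned up to 35 degrees from the passage, either way.
- corner_a (a point): outer bottom corner of the tray at its +x, +y
- corner_b (a point): outer bottom corner of the tray at its -x, +y
- corner_c (a point): outer bottom corner of the tray at its -x, -y
- corner_d (a point): outer bottom corner of the tray at its +x, -y
- jars: two squat jars with brass lids (amber, red) in round steel holders screwed to the counter, each holder 72 mm across, 30 mm high; lids at 60 mm. Centres at x = -81 and +81 mm of this frame: the gap is 90 mm wide. Nothing joins the two. Origin: midway between them, on the counter. The passage runs along this frame's y, the customer's side being +y.
- mat: the flat green customer's mat with black border, on the counter on the far (+y) side of the gap, 180 mm (its x) by 220 mm (its y), under 1 mm thick: nothing catches on its edge. Origin: its centre; its y roughly along the passage, its centre some 205 mm beyond the middle of the gap.
- cup_red: red drinking cup, 80 mm across the rim, 95 mm high; origin at its middle, on the underside; bystander, to be left alone
- cup_white: white drinking cup, 80 mm across the rim, 95 mm high; origin at its middle, on the underside; bystander, to be left alone
- sugar_tin: yellow sugar tin, 64 mm across, 85 mm high; origin at its middle, on the underside; bystander, to be left alone
- shaker: steel shaker, a cylinder 42 mm across, 75 mm high; origin at its middle, on the underside; bystander, to be left alone
- sauce_bottle: green sauce bottle with red cap, 60 mm across, 170 mm high; origin at its middle, on the underside; bystander, to be left alone
- spoon: spoon lying on the counter; bystander, to be left alone
Things that resemble listed ones, but are neither listed nor needed, are in the scene too. There is more than one size of the tray; the job needs the largest.

How it is judged:
By the outcome, as a careful person would: the job done as asked, in the order asked, and still so for the second after the job is handed in, with the robot touching nothing.
It also fails if it takes over 72 s, if anything falls off the work surface, if the arm or the gripper's body presses on something with over 40 N, if the wrist force passes 120 N, or if a joint passes its speed limit or range.

## Working session

There is one attempt and no reset: what is moved stays moved. The work goes in short steps, Python scripts to look and compute and a tool call to move; the robot and the scene stay as the last step left them, time stands still between calls to the robot, and variables do not carry over. Pictures are saved under pics/ and viewed, and the job is handed in when it is done.

Besides the shell and the picture viewer there is one more tool, called by a JSON object that holds its "op" and its "data", one argument or row to a line. move_arm: Moves the arm, as the interface text tells. Its arguments: {"type":"object","properties":{"steps":{"type":"array","items":{"type":"array","items":{"type":"number"}}}},"required":["steps"]}

```bash
mkdir -p pics
python3 - <<'E'
from bench import readout, optics
import cv2
for n in ("top","side"):
    p=optics.get_image(n); cv2.imwrite(f"pics/{n}0.png",p["frame"])
    print(n,p["shot"],p["fx"],p["fy"],p["cx"],p["cy"],p["rvec"],p["tvec"])
print(readout.read_state())
E
```

```text
top 1 476.12234404305804 476.12234404305804 273.7433657331678 216.83364574091354 [ 2.21098725 -2.16307537  0.04448671] [ -12.14616958  568.03660815 1187.41841406]
side 2 383.28205406362093 383.28205406362093 284.45884048220887 210.03251844242976 [ 0.00316623 -2.94577369  1.04258086] [ 564.40391054   19.28172327 1163.76232255]
{'clock': 0.1, 'joints': array([-8.66407491e-01,  3.85495344e-01,  6.79525930e-03, -4.24926315e-04,
       -1.19399950e+00, -2.58602673e-01]), 'joint_vel': array([-0.00143326, -0.00134158,  0.0035134 ,  0.00388097,  0.00163496,
        0.00015503]), 'joint_efforts': array([-3.41250907e-04, -3.93320131e+01,  1.88929313e+01,  4.19798702e+00,
       -2.58857704e-03,  3.15663314e-06]), 'position': array([ 269.28030691, -563.4556191 ,  230.33582102]), 'ee_rot': array([-2.20975528e-01,  9.75278869e-01,  9.34886865e-04, -2.65673395e-04]), 'contact_force': array([ 0.57925327, -0.78602667, -0.01714752]), 'wrist_torque': array([ 0.02512004,  0.06513674, -0.00209264]), 'gripper_width': 85.49185990353097}
```

View pics/top0.png

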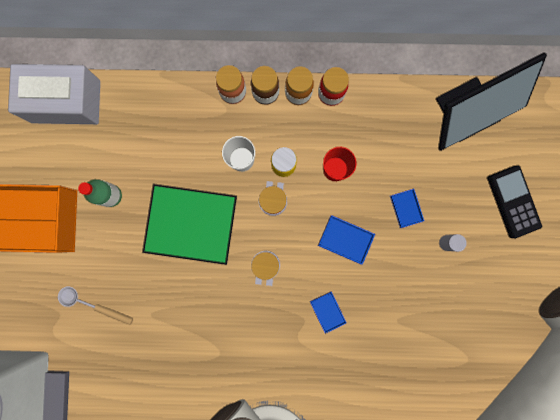

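View pics/side0.png

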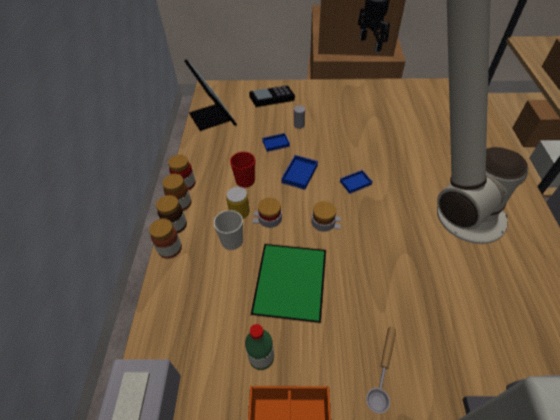

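```bash
cat > h.py <<'E'
import numpy as np, cv2
from scipy.optimize import minimize, least_squares
from bench import readout, optics, nets
def cam(p):
    R=cv2.Rodrigues(np.array(p["rvec"],float))[0]; t=np.array(p["tvec"],float)
    K=np.array([[p["fx"],0,p["cx"]],[0,p["fy"],p["cy"]],[0,0,1]]); return K,R,t
def proj(p,X):
    K,R,t=cam(p); c=(np.atleast_2d(X)@R.T+t)@K.T; return c[:,:2]/c[:,2:]
def onplane(p,uv,z):
    K,R,t=cam(p); d=R.T@np.linalg.inv(K)@np.array([uv[0],uv[1],1.]); o=-R.T@t
    return o+d*(z-o[2])/d[2]
def tri(ps,uvs):
    f=lambda X:np.concatenate([(proj(p,X)[0]-uv) for p,uv in zip(ps,uvs)])
    r=least_squares(f,[450,0,20]); return r.x, r.fun
def box(x,y,th,a=84,b=120,h=24):
    c,s=np.cos(th),np.sin(th)
    P=np.array([[a/2,b/2],[-a/2,b/2],[-a/2,-b/2],[a/2,-b/2]])@np.array([[c,s],[-s,c]])+[x,y]
    return np.vstack([np.c_[P,np.zeros(4)],np.c_[P,np.full(4,h)]])
def blue(fr):
    hsv=cv2.cvtColor(fr,cv2.COLOR_BGR2HSV)
    return cv2.inRange(hsv,(105,130,30),(130,255,255))>0
def fit(ps,masks,x0,size=(84,120,24),S=4):
    def ren(p,q):
        m=np.zeros((420,560),np.uint8)
        h=cv2.convexHull(proj(p,box(*q,*size)).astype(np.float32))
        M=np.zeros((420*S,560*S),np.uint8)
        cv2.fillPoly(M,[np.round((h+0.5)*S).astype(np.int32)],255)
        return cv2.resize(M,(560,420),interpolation=cv2.INTER_AREA)/255.
    def cost(v):
        q=(v[0],v[1],v[2]/50)
        return sum(np.abs(ren(p,q)-m).sum()/m.sum() for p,m in zip(ps,masks))
    v0=np.array([x0[0],x0[1],x0[2]*50])
    for st in (15,4):
        r=minimize(cost,v0,method="Nelder-Mead",options=dict(initial_simplex=np.vstack([v0]+[v0+st*e for e in np.eye(3)]),xatol=.02,fatol=1e-5,maxiter=400)); v0=r.x
    return r.x[0],r.x[1],r.x[2]/50,r.fun
E
python3 - <<'E'
from h import *
T=optics.get_image("top"); S=optics.get_image("side")
for nm,p in (("top",T),("side",S)):
    for k in ("tray","jars","mat"):
        print(nm,k,[(np.round(d["extent"]),round(d["conf"],2),int(d["region"].sum())) for d in nets.silhouettes(k,p)], [(np.round(d["uv"],1),np.round(onplane(p,d["uv"],0),1),round(d["conf"],2)) for d in nets.tip_of(k,p)])
    for k in "abcd": print(k,[(np.round(d["uv"],1),np.round(onplane(p,d["uv"],0),1),round(d["conf"],2)) for d in nets.tip_of("corner_"+k,p)])
    b=blue(p["frame"]).astype(np.uint8)
    n,l,s,c=cv2.connectedComponentsWithStats(b); print([(s[i][4],np.round(c[i]),np.round(onplane(p,c[i],12))) for i in range(1,n) if s[i][4]>60])
a=cv2.resize(T["frame"][170:350,210:450],None,fx=3,fy=3,interpolation=cv2.INTER_CUBIC); cv2.imwrite("pics/crop0.png",a)
a=cv2.resize(S["frame"][110:250,210:400],None,fx=4,fy=4,interpolation=cv2.INTER_CUBIC); cv2.imwrite("pics/crop1.png",a)
E
```

```text
top tray [(array([390., 189., 419., 228.]), 0.85, 879), (array([309., 290., 347., 332.]), 0.83, 861), (array([317., 214., 374., 264.]), 0.61, 1692)] [(array([404.8, 206.1]), array([ 603.6, -333.4,    0. ]), 0.76), (array([342.3, 237.9]), array([ 519. , -175.3,    0. ]), 0.62), (array([326.4, 308.1]), array([ 340.8, -137.8,    0. ]), 0.59)]
top jars [(array([251., 183., 291., 282.]), 0.82, 1474)] []
top mat [(array([143., 182., 239., 265.]), 0.7, 6087)] [(array([188.4, 224.5]), array([544.6, 218.7,   0. ]), 0.95)]
a [(array([318.5, 243.1]), array([ 504.5, -115. ,    0. ]), 0.96), (array([402.8, 227.5]), array([ 548.9, -328.7,    0. ]), 0.93), (array([327.7, 218.4]), array([ 568. , -137.4,    0. ]), 0.92), (array([372.6, 233.9]), array([ 530.9, -252.2,    0. ]), 0.9), (array([412.9, 189.5]), array([ 646.6, -353.7,    0. ]), 0.89), (array([323.7, 331. ]), array([ 283.4, -131.9,    0. ]), 0.85), (array([307.7, 299.2]), array([362. , -90.1,   0. ]), 0.7), (array([114.8, 195.2]), array([616. , 411.2,   0. ]), 0.7), (array([421.6, 219.6]), array([ 570.1, -376.3,    0. ]), 0.68), (array([349
[... 5610 characters left out ...]
5, 181.7]), array([ 285.9, -146. ,    0. ]), 0.84), (array([350.1, 193.1]), array([354.5, -96.4,   0. ]), 0.84), (array([294.8, 163.8]), array([ 530.6, -231.9,    0. ]), 0.8), (array([301.5, 190.8]), array([ 510.2, -107.2,    0. ]), 0.76), (array([261.4, 138.8]), array([ 651.6, -363.3,    0. ]), 0.76), (array([281.1, 184.1]), array([ 576.6, -137.2,    0. ]), 0.74), (array([265.1, 150.4]), array([ 635.6, -300.7,    0. ]), 0.66), (array([283.5, 130.8]), array([ 571.1, -407.7,   -0. ]), 0.57)]
[(np.int32(289), array([275., 142.]), array([ 599., -332.,   12.])), (np.int32(726), array([299., 172.]), array([ 517., -182.,   12.])), (np.int32(385), array([355., 181.]), array([ 334., -137.,   12.]))]
```

View pics/crop0.png

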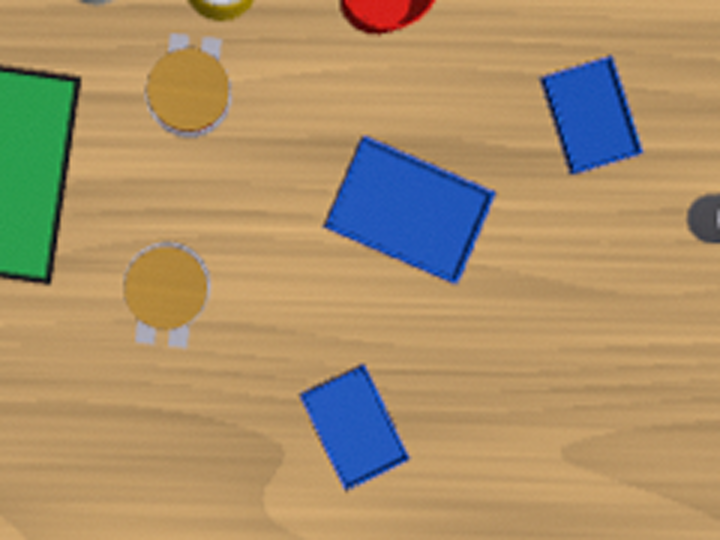

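View pics/crop1.png

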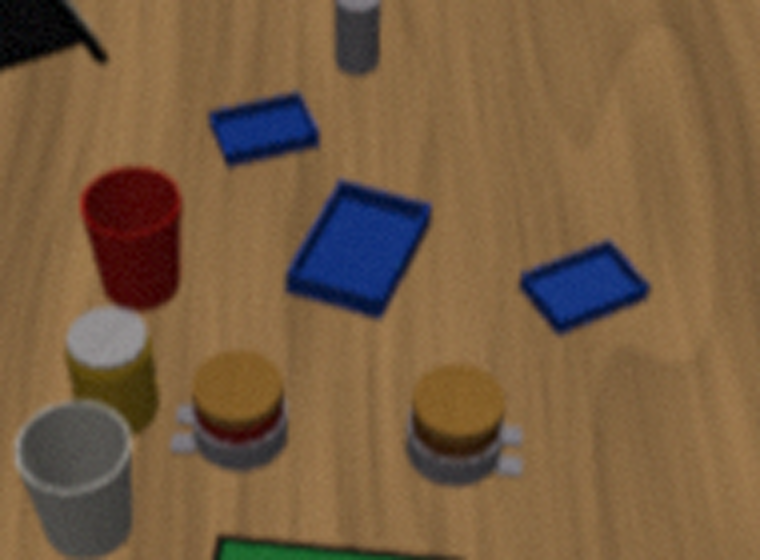

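Three blue trays in the top view: (346,240) about 1690 px area, versus (407,208) and (328,312) at about 870 px each. The first is the largest, roughly 84x120 mm, and the crops confirm it: it's the one straight in front of the jars. Jar lids at top (272,199) and (265,266).

```bash
cat >> h.py <<'E'
def comp(m,uv):
    n,l,s,c=cv2.connectedComponentsWithStats(m.astype(np.uint8)); k=[i for i in range(1,n) if s[i][4]>60]
    i=min(k,key=lambda i:np.hypot(*(c[i]-uv))); return l==i,c[i]
E
python3 - <<'E'
from h import *
T=optics.get_image("top"); S=optics.get_image("side")
bm=[comp(blue(T["frame"]),(346,240))[0],comp(blue(S["frame"]),(299,172))[0]]
# silhouettes from blue may drop dark edges: use nets too
nm=[]
for p,uv in ((T,(346,240)),(S,(299,172))):
    d=min(nets.silhouettes("tray",p),key=lambda d:np.hypot((d["extent"][0]+d["extent"][2])/2-uv[0],(d["extent"][1]+d["extent"][3])/2-uv[1])); nm.append(d["region"].astype(bool))
for ms in (bm,nm):
    for sel in ([0,1],[0],[1]):
        print([np.round(v,3) for v in fit([[T,S][i] for i in sel],[ms[i].astype(float) for i in sel],(517,-183,0.35))],[int(ms[i].sum()) for i in sel])
def brass(fr):
    h=cv2.cvtColor(fr,cv2.COLOR_BGR2HSV); return (cv2.inRange(h,(12,150,90),(24,255,255))>0)
L=[]
for a,b in (((272,199),(269,206)),((265,266),(324,210))):
    mt,ct=comp(brass(T["frame"]),a); ms_,cs=comp(brass(S["frame"]),b)
    print(ct,mt.sum(),cs,ms_.sum(), onplane(T,ct,60),onplane(S,cs,60),tri([T,S],[ct,cs]))
# mat green + border
for p in (T,S):
    h=cv2.cvtColor(p["frame"],cv2.COLOR_BGR2HSV); g=cv2.inRange(h,(55,120,40),(75,255,255))>0
    m,c=comp(g,(190,224) if p is T else (290,282)); cn=max(cv2.findContours(m.astype(np.uint8),0,2)[0],key=cv2.contourArea)
    q=cv2.approxPolyDP(cn,8,True)[:,0]; W=np.array([onplane(p,x,0) for x in q]); print(q.tolist(),W.round(0).tolist(),W.mean(0), [np.linalg.norm(W[i]-W[i-1]) for i in range(len(W))])
E
```

```text
[np.float64(516.179), np.float64(-182.956), np.float64(-0.382), np.float64(0.216)] [1578, 725]
[np.float64(515.412), np.float64(-182.502), np.float64(-0.379), np.float64(0.056)] [1578]
[np.float64(515.579), np.float64(-186.066), np.float64(-0.332), np.float64(0.148)] [725]
[np.float64(516.358), np.float64(-182.061), np.float64(-0.402), np.float64(0.118)] [1563, 844]
[np.float64(516.651), np.float64(-180.601), np.float64(-0.397), np.float64(0.069)] [1563]
[np.float64(516.23), np.float64(-183.369), np.float64(-0.404), np.float64(0.042)] [844]
[272.29255319 199.46985816] 564 [268.89556962 205.93670886] 316 [608.04564239   4.13990482  60.        ] [609.17324098   5.41318297  60.        ] (array([608.64029737,   4.16003541,  58.41040011]), array([ 0.0077422 , -0.18368702,  0.22066211,  0.01542226]))
[264.72482014 265.55215827] 556 [324.19877676 209.55657492] 327 [447.24981079  18.85041557  60.        ] [448.11274345  19.84739667  60.        ] (array([447.51127716,  18.86375455,  58.76584266]), array([ 0.01332878, -0.13276599,  0.15999347,  0.00391906]))
[[154, 186], [144, 250], [225, 262], [234, 197]] [[642.0, 311.0, 0.0], [477.0, 330.0, 0.0], [451.0, 122.0, 0.0], [618.0, 104.0, 0.0]] [546.90941048 216.77237001   0.        ] [np.float64(208.46845413060444), np.float64(166.1677168849165), np.float64(209.9016826957416), np.float64(167.75596250804483)]
[[266, 245], [253, 313], [318, 320], [324, 252]] [[617.0, 102.0, 0.0], [643.0, 310.0, 0.0], [478.0, 329.0, -0.0], [451.0, 127.0, -0.0]] [ 5.47045044e+02  2.17187099e+02 -5.68434189e-14] [np.float64(168.0049005882462), np.float64(209.5566107913266), np.float64(165.97483603943044), np.float64(203.94061062965596)]
```

{"op": "move_arm", "data": {
  "steps": [
    [-0.1,21,34,0,0,0,0.1],
    [-0.1,42,68,0,0,0,0.2],
    [-0.1,63,102,0,0,0,0.3],
    [-0.1,84,136,0,0,0,0.4],
    [-0.1,105,170,0,0,0,0.5]
  ]
}}

```text
clock: 1.82
position: [375.1, -392.3, 231.5]
ee_rot: [-0.457, 0.889, -0.0, 0.0]
contact_force: [1.4, -0.7, 1.0]
gripper_width: 38.4
```

{"op": "move_arm", "data": {
  "steps": [
    [-0.1,21,34,0,0,0,0.08],
    [-0.1,42,68,0,0,0,0.16],
    [-0.1,63,102,0,0,0,0.24],
    [-0.1,84,136,0,0,0,0.24],
    [-0.1,105,170,0,0,0,0.24]
  ]
}}

```text
clock: 2.23
position: [480.2, -222.1, 231.7]
ee_rot: [-0.559, 0.829, -0.0, 0.0]
contact_force: [0.9, -1.2, -0.2]
gripper_width: 38.6
```

Run:
```python
from h import *
from scipy.spatial.transform import Rotation as Ro
s=readout.read_state(); R=Ro.from_quat(s["ee_rot"]).as_matrix(); print(s["clock"],s["position"],s["gripper_width"],np.degrees(np.arctan2(R[1,1],R[0,1])),s["joints"],s["contact_force"])
```

```text
2.2333 [ 480.21562447 -222.0659499   231.71738915] 38.60683551236205 157.95799880596888 [-1.26236518e-01  2.20897504e-01 -2.26231501e-01  1.45511457e-04
 -1.12287321e+00 -2.58531914e-01] [ 0.94353291 -1.24031236 -0.17485421]
```

{"op": "move_arm", "data": {
  "steps": [
    [-0.1,20,30,-10,0,0,0],
    [-0.1,40,60,-30,0,0,0],
    [-0.1,51,77,-65,0,0,0],
    [-0.1,51,77,-105,0,0,0],
    [-0.1,51,77,-145,0,0,0]
  ]
}}

```text
clock: 2.65
position: [531.9, -145.4, 85.7]
ee_rot: [-0.56, 0.829, -0.001, 0.001]
contact_force: [-0.1, 0.1, 0.1]
gripper_width: 38.4
```

{"op": "move_arm", "data": {
  "steps": [
    [-0.1,0,0,-20,0,0,0],
    [-0.1,0,0,-46,0,0,0],
    [-0.1,0,0,-46,0,0,0]
  ]
}}

```text
clock: 2.9
position: [526.9, -146.6, 35.5]
ee_rot: [-0.558, 0.83, 0.003, -0.004]
contact_force: [-1.2, -0.0, -1.0]
gripper_width: 38.7
```

Run:
```python
from h import *
s=readout.read_state(); print(s["position"],s["gripper_width"],s["contact_force"])
T=optics.get_image("top"); S=optics.get_image("side")
a=cv2.resize(T["frame"][170:300,270:430],None,fx=4,fy=4); b=cv2.resize(S["frame"][100:230,220:380],None,fx=4,fy=4)
cv2.imwrite("pics/t1.png",a);cv2.imwrite("pics/s1.png",b)
```

```text
[ 526.88657837 -146.57406906   35.5374531 ] 38.6825811659398 [-1.24834195 -0.04048043 -1.01948805]
```

View pics/t1.png

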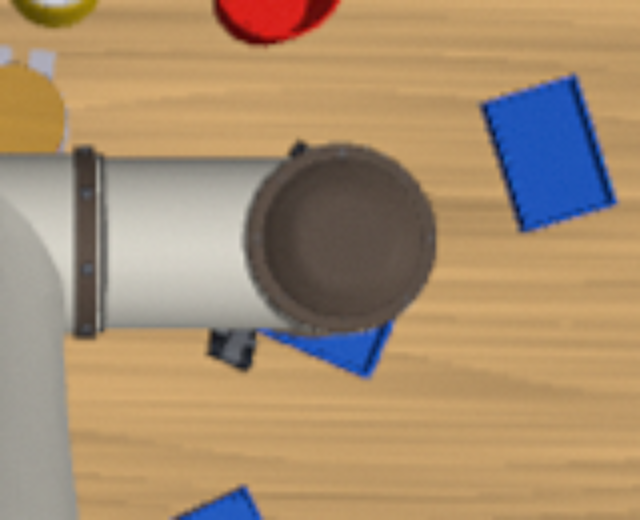

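View pics/s1.png

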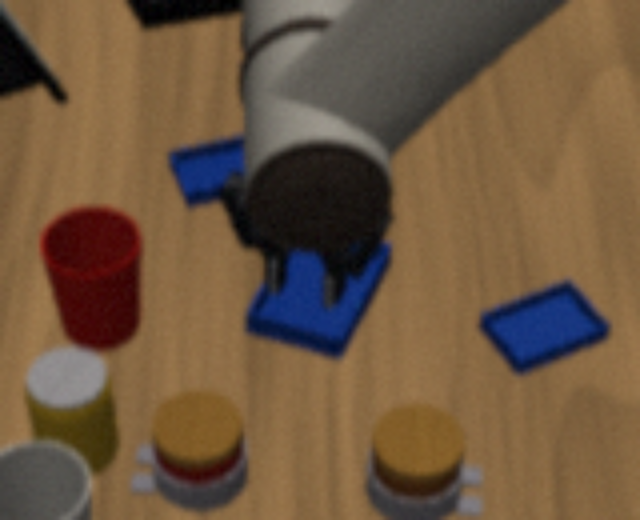

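{"op": "move_arm", "data": {
  "steps": [
    [-0.1,0,0,0,0,0,0],
    [-0.1,0,0,0,0,0,0]
  ]
}}

```text
clock: 3.17
position: [532.0, -147.0, 42.4]
ee_rot: [-0.559, 0.829, -0.001, 0.002]
contact_force: [0.0, 0.7, 0.4]
gripper_width: 38.2
```

Run:
```python
from h import *
from scipy.spatial.transform import Rotation as Ro
s=readout.read_state(); print(s["position"],s["gripper_width"],s["contact_force"],s["joint_vel"])
S=optics.get_image("side"); R=Ro.from_quat(s["ee_rot"]).as_matrix(); P=s["position"]; z=R[:,2]; y=R[:,1]
k=6; o=np.array([255,125]); b=cv2.resize(S["frame"][125:225,255:365],None,fx=k,fy=k,interpolation=cv2.INTER_CUBIC)
b=cv2.convertScaleAbs(b,alpha=1.8,beta=20)
for h in (0,20,40,60,80,100):
    uv=[((proj(S,P-z*h+y*w)[0]-o+.5)*k).astype(int) for w in (-60,-34,-19,19,34,60)]
    for u in uv: cv2.circle(b,tuple(int(v) for v in u),2,(0,255,255),-1)
    cv2.putText(b,str(h),tuple(int(v) for v in uv[0]+5),0,.4,(255,255,255))
cv2.imwrite("pics/s2.png",b)
```

```text
[ 531.99824328 -147.0224239    42.38489765] 38.23845250807541 [0.00956981 0.71623729 0.43478714] [ 0.00058432 -0.00338166 -0.00285979 -0.00389482  0.00295982  0.00121046]
```

View pics/s2.png

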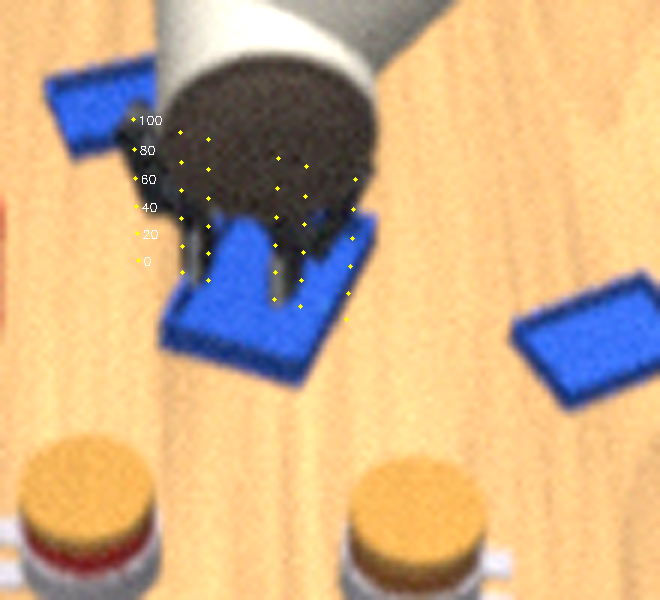

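{"op": "move_arm", "data": {
  "steps": [
    [0.6,-3,-8,10,0,0,-0.12],
    [0.6,-6,-16,20,0,0,-0.24],
    [0.6,-9,-24,20,0,0,-0.36],
    [0.6,-12,-30,20,0,0,-0.48],
    [0.6,-14,-36,20,0,0,-0.6]
  ]
}}

```text
clock: 3.63
position: [517.0, -183.4, 62.1]
ee_rot: [-0.286, 0.958, -0.001, 0.002]
contact_force: [0.0, 0.0, -0.9]
gripper_width: 68.3
```

{"op": "move_arm", "data": {
  "steps": [
    [0.6,0,0,0,0,0,-0.12],
    [0.6,0,0,0,0,0,-0.24],
    [0.6,0,0,0,0,0,-0.36],
    [0.6,0,0,0,0,0,-0.48],
    [0.6,0,0,0,0,0,-0.6]
  ]
}}

```text
clock: 4.05
position: [517.2, -183.1, 61.9]
ee_rot: [0.01, 1.0, -0.0, 0.001]
contact_force: [-0.7, -0.1, 0.4]
gripper_width: 68.2
```

{"op": "move_arm", "data": {
  "steps": [
    [0.6,0,0,0,0,0,-0.12],
    [0.6,0,0,0,0,0,-0.24],
    [0.6,0,0,0,0,0,-0.37],
    [0.6,0,0,0,0,0,-0.37],
    [0.6,0,0,0,0,0,-0.37]
  ]
}}

```text
clock: 4.47
position: [517.1, -183.0, 61.5]
ee_rot: [0.19, 0.982, 0.0, 0.001]
contact_force: [-0.6, -0.7, -0.2]
gripper_width: 68.5
```

```bash
cat >> h.py <<'E'
from scipy.spatial.transform import Rotation as Ro
MID=np.array([527.9,11.9]); PA=-0.0911
def topass(x,y):
    d=np.array([x,y])-MID; return d@[np.cos(PA),np.sin(PA)], d@[-np.sin(PA),np.cos(PA)]
def st():
    s=readout.read_state(); R=Ro.from_quat(s["ee_rot"]).as_matrix(); P=s["position"]
    print("t",round(s["clock"],2),"P",P.round(1),"w",round(s["gripper_width"],1),"yaw",round(np.degrees(np.arctan2(R[1,1],R[0,1])),1),"F",s["contact_force"].round(1),"pass",np.round(topass(*P[:2]),1))
    return s,R,P
def view(name,o=(255,125),sz=(110,100),k=6,p=None,marks=True,quad=None):
    s,R,P=st(); S=p or optics.get_image("side"); o=np.array(o); w=s["gripper_width"]/2
    b=S["frame"][o[1]:o[1]+sz[1],o[0]:o[0]+sz[0]]; b=cv2.resize(b,None,fx=k,fy=k,interpolation=cv2.INTER_CUBIC); b=cv2.convertScaleAbs(b,alpha=1.8,beta=20)
    if quad is not None:
        B=((proj(S,box(*quad))-o+.5)*k).astype(np.int32); cv2.polylines(b,[B[4:]],True,(0,0,255),1); cv2.polylines(b,[B[:4]],True,(0,255,255),1)
    cv2.imwrite(f"pics/{name}.png",b); return S
E
python3 - <<'E'
from h import *
view("s3",quad=(516.3,-182.5,-.395))
E
```

```text
t 4.47 P [ 517.1 -183.    61.5] w 68.5 yaw 68.2 F [-0.6 -0.7 -0.2] pass [   6.9 -195.1]
```

View pics/s3.png

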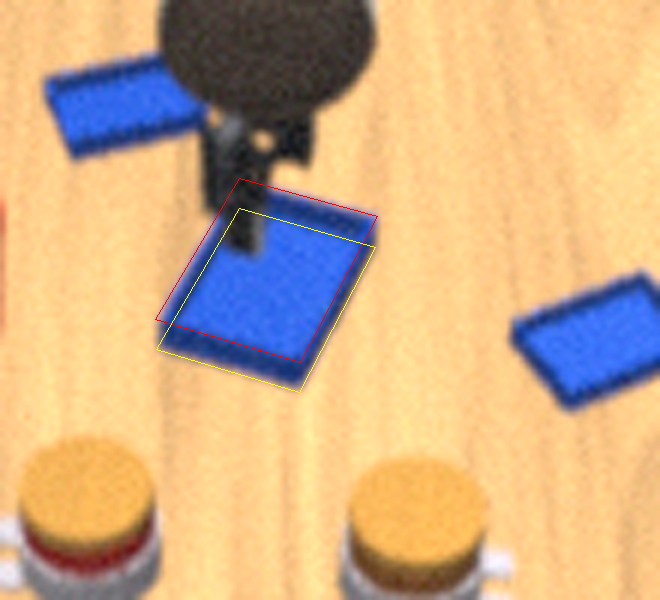

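{"op": "move_arm", "data": {
  "steps": [
    [0.6,0,0,-25,0,0,0],
    [0.6,0,0,-40,0,0,0],
    [0.6,0,0,-48,0,0,0],
    [0.6,0,0,-52,0,0,0],
    [0.6,0,0,-52,0,0,0]
  ]
}}

```text
clock: 4.93
position: [516.3, -182.9, 7.8]
ee_rot: [0.19, 0.982, -0.0, -0.001]
contact_force: [-0.2, -0.0, -0.8]
gripper_width: 68.5
```

{"op": "move_arm", "data": {
  "steps": [
    [0.6,0,0,-2,0,0,0],
    [0.6,0,0,-4,0,0,0],
    [0.6,0,0,-4,0,0,0]
  ]
}}

```text
clock: 5.18
position: [516.8, -182.9, 4.7]
ee_rot: [0.191, 0.982, 0.0, 0.0]
contact_force: [-0.1, 0.4, 0.3]
gripper_width: 68.8
```

Run:
```python
from h import *
view("s4",quad=(516.3,-182.5,-.395))
```

```text
t 5.18 P [ 516.8 -182.9    4.7] w 68.8 yaw 68.0 F [-0.1  0.4  0.3] pass [   6.7 -195. ]
```

View pics/s4.png

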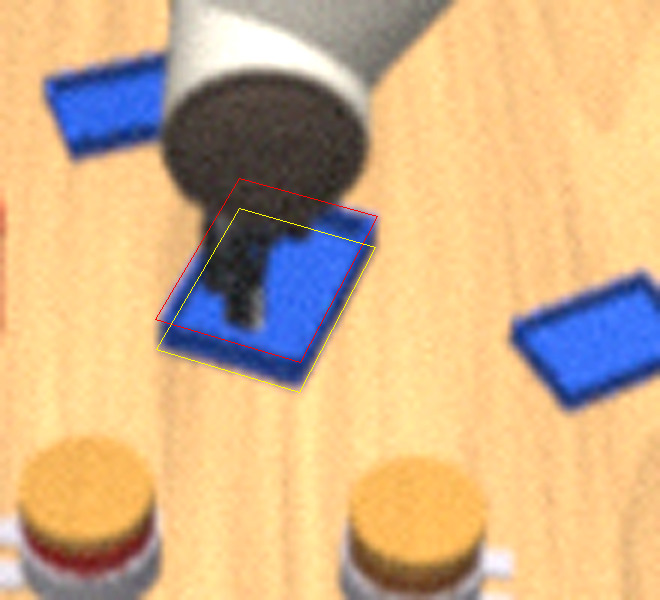

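{"op": "move_arm", "data": {
  "steps": [
    [0.6,-8,3,0,0,0,0],
    [0.6,-15,6,0,0,0,0],
    [0.6,-20,8.5,0,0,0,0],
    [0.6,-23,9.5,0,0,0,0],
    [0.6,-23,9.5,0,0,0,0]
  ]
}}

```text
clock: 5.65
position: [492.4, -173.0, 4.5]
ee_rot: [0.191, 0.982, -0.0, -0.0]
contact_force: [-0.5, 0.4, 0.5]
gripper_width: 68.6
```

{"op": "move_arm", "data": {
  "steps": [
    [0.6,-2,-0.5,0,0,0,0.03],
    [0.6,-4,-1,0,0,0,0.06],
    [0.6,-6,-1.3,0,0,0,0.09],
    [0.6,-8,-1.7,0,0,0,0.12],
    [0.6,-10,-2,0,0,0,0.15]
  ]
}}

```text
clock: 6.07
position: [484.4, -175.5, 4.6]
ee_rot: [0.116, 0.993, -0.0, 0.001]
contact_force: [0.8, -0.6, -0.2]
gripper_width: 68.3
```

```bash
cat >> h.py <<'E'
def traymask(p,guess):
    uv=proj(p,[guess[0],guess[1],12])[0]
    L=nets.silhouettes("tray",p)
    if not L: return None
    d=min(L,key=lambda d:np.hypot((d["extent"][0]+d["extent"][2])/2-uv[0],(d["extent"][1]+d["extent"][3])/2-uv[1])); return d["region"].astype(bool)
# robust fit with occluders: only count pixels that are not gripper; dist of blue outline
def fitocc(S,guess):
    """side view: blue pixels must lie in the hull; non-blue *wood* pixels must lie outside; dark/grey pixels ignored"""
    fr=S["frame"]; hsv=cv2.cvtColor(fr,cv2.COLOR_BGR2HSV)
    H,Sa,V=[hsv[...,i].astype(int) for i in range(3)]
    b=(H>105)&(H<130)&(Sa>110)&(V>25)
    wood=(H<30)&(Sa>50)&(V>60)
    wood|=(H>50)&(H<80)&(Sa>120)
    k=4
    def cost(v):
        q=(v[0],v[1],v[2]/50)
        h=cv2.convexHull(proj(S,box(*q)).astype(np.float32)); M=np.zeros((420*k,560*k),np.uint8)
        cv2.fillPoly(M,[np.round((h+.5)*k).astype(np.int32)],255); M=cv2.resize(M,(560,420),interpolation=cv2.INTER_AREA)/255.
        return (M*wood).sum()+((1-M)*bb).sum()
    uv=proj(S,[guess[0],guess[1],12])[0]
    yy,xx=np.mgrid[:420,:560]; bb=b&(np.hypot(xx-uv[0],yy-uv[1])<32)
    n,l,s_,c=cv2.connectedComponentsWithStats(b.astype(np.uint8))
    # drop components that belong to the small trays
    for i in range(1,n):
        w=onplane(S,c[i],12)[:2]
        if np.hypot(*(w-[599,-334]))<35 or np.hypot(*(w-[334,-138]))<35: bb&=(l!=i)
    v0=np.array([guess[0],guess[1],guess[2]*50])
    for stp in (8,3,1.5):
        r=minimize(cost,v0,method="Nelder-Mead",options=dict(initial_simplex=np.vstack([v0]+[v0+stp*e for e in np.eye(3)]),xatol=.02,fatol=1e-3)); v0=r.x
    q=(v0[0],v0[1],v0[2]/50); print("tray",np.round(q,3),"pass",np.round(topass(*q[:2]),1),"ang",round(q[2]-PA,3),"cost",round(r.fun,1)); return q
E
python3 - <<'E'
from h import *
st(); S=optics.get_image("side"); q=fitocc(S,(510,-180,-.25)); fitocc(S,(515,-180,-.35))
view("s5",p=S,quad=q)
E
```

```text
t 6.07 P [ 484.4 -175.5    4.6] w 68.3 yaw 76.7 F [ 0.8 -0.6 -0.2] pass [ -26.3 -190.6]
tray [ 5.09513e+02 -1.85127e+02 -2.51000e-01] pass [  -0.4 -197.9] ang -0.16 cost 11.4
tray [ 5.09593e+02 -1.85245e+02 -2.52000e-01] pass [  -0.3 -198. ] ang -0.161 cost 11.4
t 6.12 P [ 483.9 -175.5    4.6] w 68.4 yaw 76.7 F [-0.2 -0.  -0.3] pass [ -26.8 -190.6]
```

View pics/s5.png

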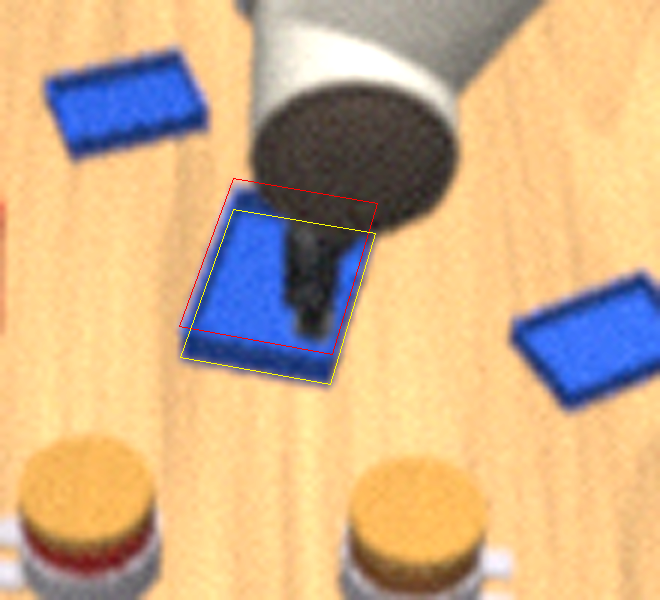

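{"op": "move_arm", "data": {
  "steps": [
    [0.6,-1.5,-0.5,0,0,0,0.03],
    [0.6,-3,-1,0,0,0,0.06],
    [0.6,-4.5,-1.3,0,0,0,0.09],
    [0.6,-6,-1.7,0,0,0,0.12],
    [0.6,-7,-2,0,0,0,0.145]
  ]
}}

```text
clock: 6.53
position: [477.3, -177.5, 4.6]
ee_rot: [0.044, 0.999, -0.0, 0.001]
contact_force: [0.6, 0.4, 0.6]
gripper_width: 68.3
```

Run:
```python
from h import *
st(); S=optics.get_image("side"); q=fitocc(S,(507,-185,-.12)); fitocc(S,(510,-185,-.2))
view("s6",p=S,quad=q)
```

```text
t 6.53 P [ 477.3 -177.5    4.6] w 68.3 yaw 84.9 F [0.6 0.4 0.6] pass [ -33.2 -193.2]
tray [ 5.03150e+02 -1.83109e+02 -1.14000e-01] pass [  -6.9 -196.5] ang -0.023 cost 10.3
tray [ 5.03117e+02 -1.83236e+02 -1.14000e-01] pass [  -6.9 -196.6] ang -0.022 cost 8.8
t 6.58 P [ 477.1 -177.5    4.6] w 68.6 yaw 85.0 F [ 1. -1.  0.] pass [ -33.4 -193.2]
```

View pics/s6.png

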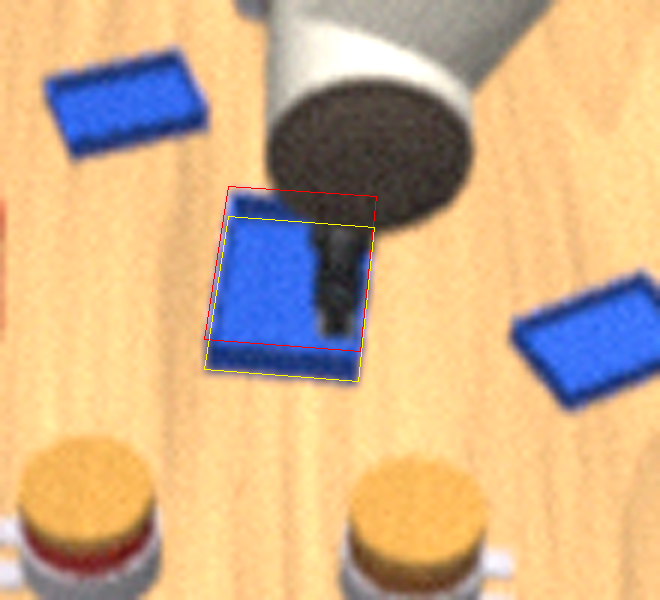

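{"op": "move_arm", "data": {
  "steps": [
    [0.6,15,-1.4,0,0,0,0],
    [0.6,30,-2.8,0,0,0,0],
    [0.6,42,-3.9,0,0,0,0],
    [0.6,50,-4.6,0,0,0,0],
    [0.6,53,-4.9,0,0,0,0]
  ]
}}

```text
clock: 7.0
position: [530.3, -182.3, 4.2]
ee_rot: [0.045, 0.999, -0.0, -0.0]
contact_force: [-2.0, -0.6, 1.3]
gripper_width: 68.4
```

{"op": "move_arm", "data": {
  "steps": [
    [0.6,1.5,-0.1,0,0,0,0],
    [0.6,3,-0.3,0,0,0,0],
    [0.6,4.5,-0.4,0,0,0,0],
    [0.6,6,-0.5,0,0,0,0],
    [0.6,7,-0.6,0,0,0,0]
  ]
}}

```text
clock: 7.42
position: [536.2, -182.9, 4.2]
ee_rot: [0.045, 0.999, 0.0, -0.0]
contact_force: [-0.8, -1.0, -0.3]
gripper_width: 68.4
```

Run:
```python
from h import *
st(); S=optics.get_image("side"); q=fitocc(S,(510,-185,-.12)); fitocc(S,(507,-185,-.05))
view("s7",p=S,quad=q)
```

```text
t 7.42 P [ 536.2 -182.9    4.2] w 68.4 yaw 84.9 F [-0.8 -1.  -0.3] pass [  26.  -193.2]
tray [ 5.09336e+02 -1.84088e+02 -6.90000e-02] pass [  -0.7 -196.9] ang 0.023 cost 13.2
tray [ 5.09583e+02 -1.83945e+02 -7.00000e-02] pass [  -0.4 -196.7] ang 0.021 cost 13.2
t 7.47 P [ 536.6 -182.9    4.3] w 68.1 yaw 84.9 F [-1.   0.1 -0.8] pass [  26.4 -193.2]
```

View pics/s7.png

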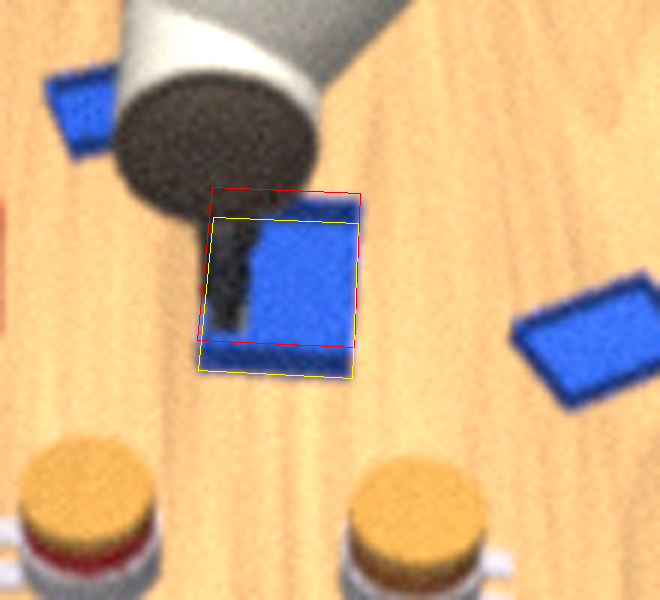

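{"op": "move_arm", "data": {
  "steps": [
    [0.6,0.8,0,0,0,0,0],
    [0.6,0.8,0,0,0,0,0],
    [0.6,-9,0.8,0,0,0,0],
    [0.6,-18,1.6,0,0,0,0],
    [0.6,-26,2.4,0,0,0,0]
  ]
}}

```text
clock: 7.88
position: [509.2, -180.3, 4.3]
ee_rot: [0.045, 0.999, 0.0, -0.0]
contact_force: [-0.3, 0.2, 0.2]
gripper_width: 68.3
```

Run:
```python
from h import *
st(); S=optics.get_image("side"); q=fitocc(S,(510,-185,-.12)); fitocc(S,(507,-185,-.05))
S=optics.get_image("side"); q=fitocc(S,(510,-185,-.12))
view("s8",p=S,quad=q)
```

```text
t 7.88 P [ 509.2 -180.3    4.3] w 68.3 yaw 84.9 F [-0.3  0.2  0.2] pass [  -1.1 -193.2]
tray [ 5.10455e+02 -1.85767e+02 -9.70000e-02] pass [   0.6 -198.4] ang -0.006 cost 5.3
tray [ 5.10786e+02 -1.86560e+02 -9.20000e-02] pass [   1.  -199.2] ang -0.001 cost 5.1
tray [ 5.10577e+02 -1.85983e+02 -8.80000e-02] pass [   0.8 -198.6] ang 0.003 cost 4.6
t 7.98 P [ 508.3 -180.3    4.3] w 68.5 yaw 84.9 F [-0.6  0.3 -0. ] pass [  -2.  -193.2]
```

View pics/s8.png

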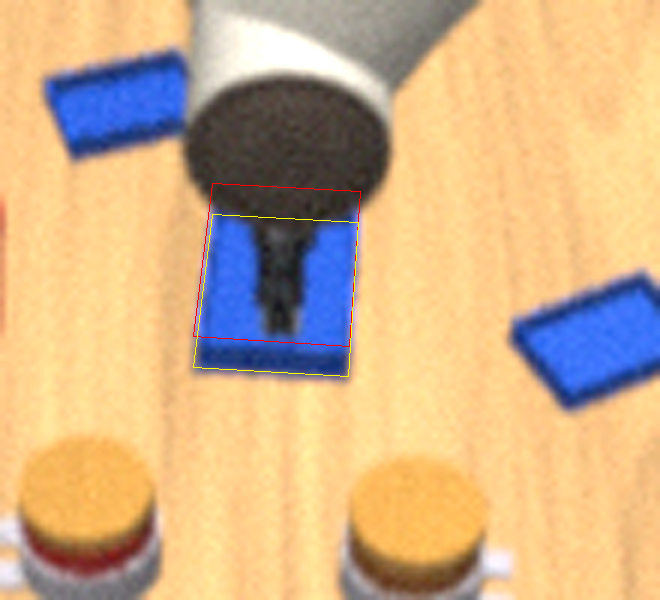

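{"op": "move_arm", "data": {
  "steps": [
    [0.6,3.0,2,0,0,0,0],
    [0.6,3.3,6,0,0,0,0],
    [0.6,3.9,12,0,0,0,0],
    [0.6,4.4,18,0,0,0,0],
    [0.6,5.0,24,0,0,0,0]
  ]
}}

```text
clock: 8.4
position: [515.9, -156.0, 4.5]
ee_rot: [0.044, 0.999, -0.0, 0.0]
contact_force: [-0.7, -1.3, 2.1]
gripper_width: 68.4
```

{"op": "move_arm", "data": {
  "steps": [
    [0.6,0.6,7,0,0,0,0],
    [0.6,1.3,14,0,0,0,0],
    [0.6,1.9,21,0,0,0,0],
    [0.6,2.6,28,0,0,0,0],
    [0.6,3.2,35,0,0,0,0]
  ]
}}

```text
clock: 8.82
position: [518.7, -120.7, 4.3]
ee_rot: [0.044, 0.999, -0.0, -0.0]
contact_force: [0.4, -1.9, 1.8]
gripper_width: 68.5
```

Run:
```python
from h import *
st(); S=optics.get_image("side"); q=fitocc(S,(515,-140,-.12)); fitocc(S,(515,-135,-.05))
view("s9",p=S,quad=q)
```

```text
t 8.82 P [ 518.7 -120.7    4.3] w 68.5 yaw 84.9 F [ 0.4 -1.9  1.8] pass [   2.9 -132.9]
tray [ 5.14477e+02 -1.32915e+02 -8.40000e-02] pass [  -0.2 -145.4] ang 0.007 cost 2.8
tray [ 5.14742e+02 -1.33260e+02 -8.70000e-02] pass [ 1.000e-01 -1.458e+02] ang 0.004 cost 2.9
t 8.87 P [ 518.9 -119.8    4.3] w 68.3 yaw 85.0 F [-0.3  0.9 -0.8] pass [   3. -132.]
```

View pics/s9.png

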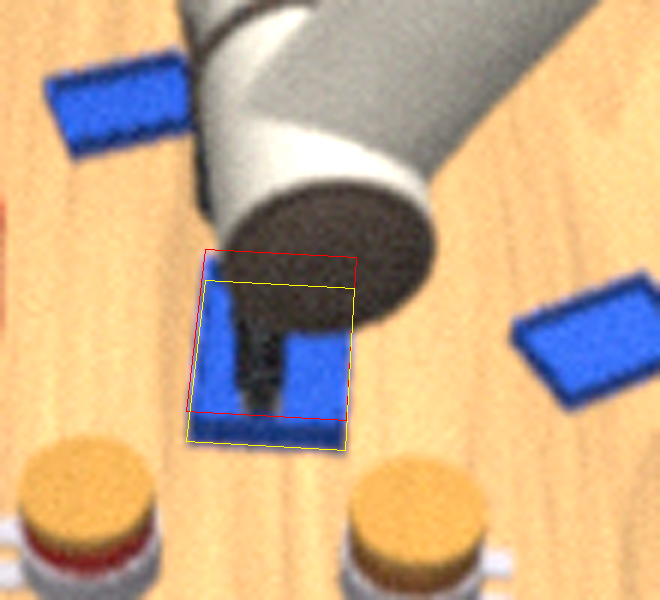

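{"op": "move_arm", "data": {
  "steps": [
    [0.6,-0.4,-4,0,0,0,0],
    [0.6,-3.2,-4,0,0,0,0],
    [0.6,-2.6,3,0,0,0,0],
    [0.6,-2.0,10,0,0,0,0],
    [0.6,-1.4,17,0,0,0,0]
  ]
}}

```text
clock: 9.28
position: [517.1, -104.2, 4.2]
ee_rot: [0.045, 0.999, -0.0, -0.0]
contact_force: [0.3, -0.6, -0.7]
gripper_width: 68.1
```

{"op": "move_arm", "data": {
  "steps": [
    [0.6,0.6,7,0,0,0,0],
    [0.6,1.3,14,0,0,0,0],
    [0.6,1.9,21,0,0,0,0],
    [0.6,2.6,28,0,0,0,0],
    [0.6,3.2,35,0,0,0,0]
  ]
}}

```text
clock: 9.7
position: [520.6, -68.7, 4.3]
ee_rot: [0.044, 0.999, -0.0, -0.0]
contact_force: [0.1, -0.9, -0.2]
gripper_width: 68.1
```

Run:
```python
from h import *
st(); S=optics.get_image("side"); q=fitocc(S,(520,-85,-.12)); fitocc(S,(520,-80,-.05))
view("s10",p=S,quad=q,o=(250,140))
```

```text
t 9.7 P [520.6 -68.7   4.3] w 68.1 yaw 84.9 F [ 0.1 -0.9 -0.2] pass [  0.  -80.9]
tray [ 5.19322e+02 -8.10390e+01 -9.60000e-02] pass [ -0.1 -93.3] ang -0.004 cost 5.1
tray [ 5.18918e+02 -8.09310e+01 -8.80000e-02] pass [ -0.5 -93.3] ang 0.003 cost 5.4
t 9.75 P [520.9 -67.8   4.4] w 68.2 yaw 85.0 F [ 0.   0.8 -0.2] pass [  0.3 -80. ]
```

View pics/s10.png

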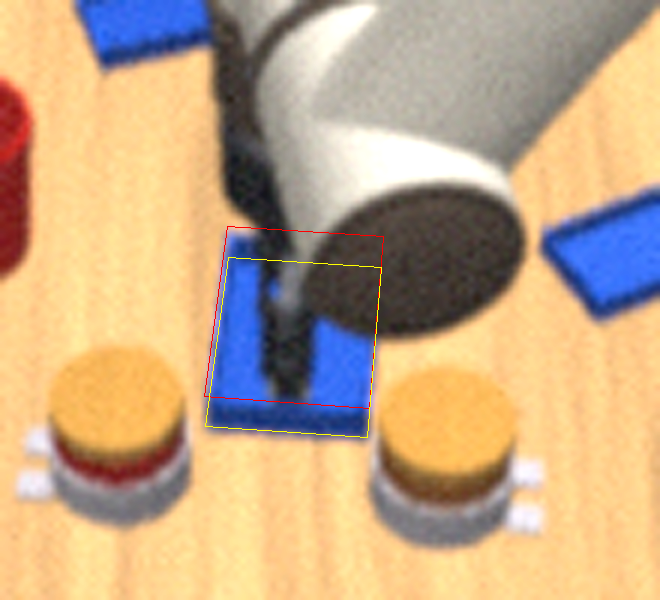

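{"op": "move_arm", "data": {
  "steps": [
    [0.6,0.5,6,0,0,0,0],
    [0.6,1.1,12,0,0,0,0],
    [0.6,1.6,18,0,0,0,0],
    [0.6,2.2,24,0,0,0,0],
    [0.6,2.7,30,0,0,0,0]
  ]
}}

```text
clock: 10.17
position: [523.3, -39.0, 4.4]
ee_rot: [0.045, 0.999, -0.0, 0.0]
contact_force: [0.0, -1.3, -0.0]
gripper_width: 68.6
```

{"op": "move_arm", "data": {
  "steps": [
    [0.6,0.5,6,0,0,0,0],
    [0.6,1.1,12,0,0,0,0],
    [0.6,1.6,18,0,0,0,0],
    [0.6,2.2,24,0,0,0,0],
    [0.6,2.7,30,0,0,0,0]
  ]
}}

```text
clock: 10.58
position: [526.0, -8.9, 4.4]
ee_rot: [0.045, 0.999, -0.0, 0.0]
contact_force: [-0.1, -2.4, 1.2]
gripper_width: 68.0
```

Run:
```python
from h import *
st(); S=optics.get_image("side"); q=fitocc(S,(524,-22,-.12)); fitocc(S,(525,-20,-.05))
view("s11",p=S,quad=q,o=(250,150))
```

```text
t 10.58 P [526.   -8.9   4.4] w 68.0 yaw 84.9 F [-0.1 -2.4  1.2] pass [ -0.  -20.9]
tray [ 5.23995e+02 -2.11270e+01 -9.00000e-02] pass [ -0.9 -33.2] ang 0.001 cost 4.5
tray [ 5.24041e+02 -2.08290e+01 -8.20000e-02] pass [ -0.9 -32.9] ang 0.009 cost 4.9
t 10.63 P [526.3  -8.    4.4] w 68.4 yaw 84.9 F [-0.   0.3 -0.1] pass [  0.3 -20. ]
```

View pics/s11.png

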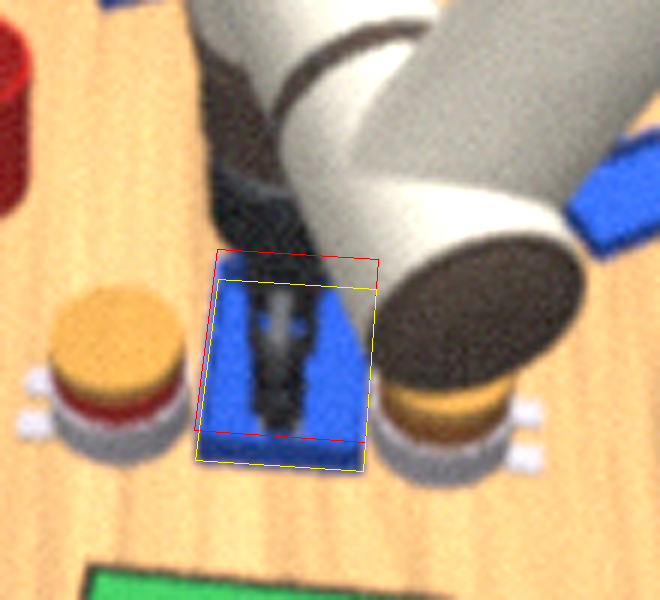

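{"op": "move_arm", "data": {
  "steps": [
    [0.6,0.6,7,0,0,0,0],
    [0.6,1.3,14,0,0,0,0],
    [0.6,1.9,21,0,0,0,0],
    [0.6,2.6,28,0,0,0,0],
    [0.6,3.2,35,0,0,0,0]
  ]
}}

```text
clock: 11.05
position: [529.1, 26.3, 4.3]
ee_rot: [0.045, 0.999, -0.0, -0.0]
contact_force: [0.1, -2.5, 0.5]
gripper_width: 68.3
```

{"op": "move_arm", "data": {
  "steps": [
    [0.6,0.6,7,0,0,0,0],
    [0.6,1.3,14,0,0,0,0],
    [0.6,1.9,21,0,0,0,0],
    [0.6,2.6,28,0,0,0,0],
    [0.6,3.2,35,0,0,0,0]
  ]
}}

```text
clock: 11.47
position: [532.3, 61.2, 4.3]
ee_rot: [0.045, 0.999, -0.0, -0.0]
contact_force: [0.6, -2.1, 1.6]
gripper_width: 68.3
```

Run:
```python
from h import *
st(); S=optics.get_image("side"); q=fitocc(S,(530,48,-.12)); fitocc(S,(531,50,-.05))
view("s12",p=S,quad=q,o=(250,180))
```

```text
t 11.47 P [532.3  61.2   4.3] w 68.3 yaw 84.9 F [ 0.6 -2.1  1.6] pass [-0.1 49.5]
tray [ 5.30546e+02  4.98390e+01 -9.70000e-02] pass [-0.8 38. ] ang -0.006 cost 7.4
tray [ 5.30934e+02  5.00990e+01 -9.00000e-02] pass [-0.5 38.3] ang 0.001 cost 7.4
t 11.52 P [532.9  62.3   4.4] w 68.3 yaw 85.0 F [ 0.  -0.5 -0.9] pass [ 0.4 50.7]
```

View pics/s12.png

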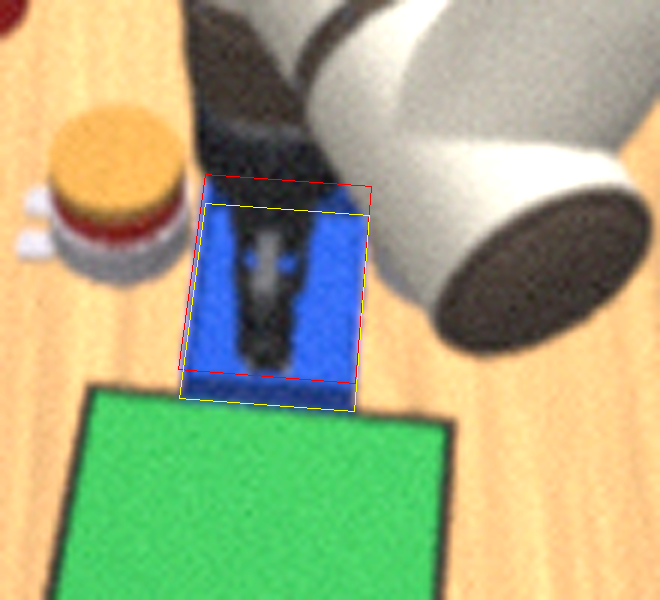

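{"op": "move_arm", "data": {
  "steps": [
    [0.6,0.6,7,0,0,0,0],
    [0.6,1.3,14,0,0,0,0],
    [0.6,1.9,21,0,0,0,0],
    [0.6,2.6,28,0,0,0,0],
    [0.6,3.2,35,0,0,0,0]
  ]
}}

```text
clock: 11.93
position: [535.5, 96.2, 4.3]
ee_rot: [0.045, 0.999, -0.0, -0.0]
contact_force: [-0.5, -1.6, 1.1]
gripper_width: 68.4
```

{"op": "move_arm", "data": {
  "steps": [
    [0.6,0.6,7,0,0,0,0],
    [0.6,1.3,14,0,0,0,0],
    [0.6,1.9,21,0,0,0,0],
    [0.6,2.6,28,0,0,0,0],
    [0.6,3.2,35,0,0,0,0]
  ]
}}

```text
clock: 12.35
position: [538.7, 131.2, 4.3]
ee_rot: [0.045, 0.999, -0.0, -0.0]
contact_force: [-0.2, -1.2, 0.9]
gripper_width: 68.5
```

Run:
```python
from h import *
st(); S=optics.get_image("side"); q=fitocc(S,(537,119,-.12)); fitocc(S,(537,120,-.05))
view("s13",p=S,quad=q,o=(240,200),sz=(120,130),k=4)
```

```text
t 12.35 P [538.7 131.2   4.3] w 68.5 yaw 84.9 F [-0.2 -1.2  0.9] pass [-1.000e-01  1.198e+02]
tray [ 5.37005e+02  1.18893e+02 -9.00000e-02] pass [ -0.7 107.4] ang 0.001 cost 4.9
tray [ 5.36735e+02  1.19603e+02 -8.60000e-02] pass [ -1.  108.1] ang 0.005 cost 5.3
t 12.4 P [539.4 132.5   4.4] w 68.0 yaw 85.0 F [0.3 0.4 0.9] pass [  0.5 121.1]
```

View pics/s13.png

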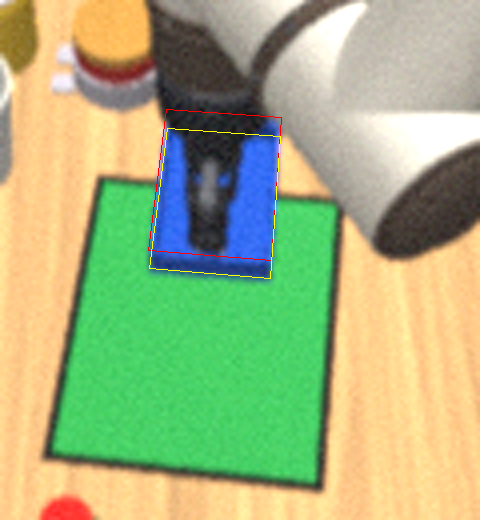

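{"op": "move_arm", "data": {
  "steps": [
    [0.6,0.6,7,0,0,0,0],
    [0.6,1.3,14,0,0,0,0],
    [0.6,1.9,21,0,0,0,0],
    [0.6,2.6,28,0,0,0,0],
    [0.6,3.2,35,0,0,0,0]
  ]
}}

```text
clock: 12.82
position: [542.0, 166.2, 4.3]
ee_rot: [0.045, 0.999, 0.0, -0.0]
contact_force: [-1.0, -2.1, -0.5]
gripper_width: 68.0
```

{"op": "move_arm", "data": {
  "steps": [
    [0.6,0.6,7,0,0,0,0],
    [0.6,1.3,14,0,0,0,0],
    [0.6,1.9,21,0,0,0,0],
    [0.6,2.6,28,0,0,0,0],
    [0.6,3.2,35,0,0,0,0]
  ]
}}

```text
clock: 13.23
position: [545.1, 201.2, 4.3]
ee_rot: [0.045, 0.999, -0.0, -0.0]
contact_force: [-0.6, -1.1, 0.7]
gripper_width: 68.4
```

{"op": "move_arm", "data": {
  "steps": [
    [0.6,0.6,7,0,0,0,0],
    [0.6,1.2,14,0,0,0,0],
    [0.6,1.8,20,0,0,0,0],
    [0.6,2.2,24,0,0,0,0],
    [0.6,2.4,26,0,0,0,0]
  ]
}}

```text
clock: 13.65
position: [547.6, 227.2, 4.3]
ee_rot: [0.044, 0.999, 0.0, 0.0]
contact_force: [-0.8, -1.3, 0.9]
gripper_width: 68.7
```

Run:
```python
from h import *
st(); S=optics.get_image("side"); q=fitocc(S,(545,215,-.12)); fitocc(S,(547,217,-.05))
view("s14",p=S,quad=q,o=(240,200),sz=(120,130),k=4)
```

```text
t 13.65 P [547.6 227.2   4.3] w 68.7 yaw 84.9 F [-0.8 -1.3  0.9] pass [  0.  216.2]
tray [ 5.45537e+02  2.15907e+02 -9.40000e-02] pass [ -1.  204.8] ang -0.003 cost 10.6
tray [ 5.45574e+02  2.15865e+02 -9.50000e-02] pass [ -1.  204.7] ang -0.004 cost 10.6
t 13.7 P [547.7 227.3   4.3] w 68.5 yaw 84.9 F [-0.6  0.4 -0.1] pass [1.000e-01 2.163e+02]
```

View pics/s14.png

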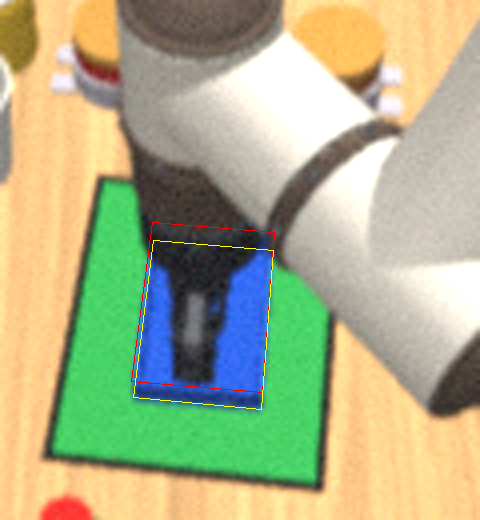

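Centred. Back off a few mm so nothing touches, then lift out.

{"op": "move_arm", "data": {
  "steps": [
    [0.6,-0.5,-5,0,0,0,0],
    [0.6,-0.5,-6,0,0,0,0],
    [0.6,-0.5,-6,15,0,0,0],
    [0.6,-0.5,-6,40,0,0,0],
    [0.6,-0.5,-6,75,0,0,0]
  ]
}}

```text
clock: 14.12
position: [545.2, 218.9, 77.4]
ee_rot: [0.045, 0.999, -0.002, -0.003]
contact_force: [0.6, 0.5, 1.3]
gripper_width: 68.2
```

{"op": "move_arm", "data": {
  "steps": [
    [0.6,0,0,40,0,0,0],
    [0.6,0,0,80,0,0,0],
    [0.6,-35,0,115,0,0,0],
    [0.6,-70,0,130,0,0,0],
    [0.6,-105,0,130,0,0,0]
  ]
}}

```text
clock: 14.53
position: [443.3, 221.4, 213.5]
ee_rot: [0.045, 0.999, 0.003, 0.004]
contact_force: [-0.1, 0.4, 0.4]
gripper_width: 68.2
```

{"op": "move_arm", "data": {
  "steps": [
    [0.6,0,-40,0,0,0,0],
    [0.6,0,-80,0,0,0,0],
    [0.6,0,-120,0,0,0,0],
    [0.6,0,-160,0,0,0,0],
    [0.6,0,-160,0,0,0,0]
  ]
}}

```text
clock: 14.95
position: [440.2, 55.5, 209.3]
ee_rot: [0.048, 0.999, -0.0, -0.001]
contact_force: [0.3, -0.2, 0.4]
gripper_width: 68.2
```

Run:
```python
from h import *
st(); S=optics.get_image("side"); q=fitocc(S,(545,215,-.12))
T=optics.get_image("top"); cv2.imwrite("pics/t15.png",T["frame"]); cv2.imwrite("pics/s15.png",S["frame"])
m=comp(blue(T["frame"]),proj(T,[546,216,12])[0])[0]; print(m.sum(),fit([T],[m.astype(float)],q[:3]))
```

```text
t 14.95 P [440.2  55.5 209.3] w 68.2 yaw 84.5 F [ 0.3 -0.2  0.4] pass [-91.3  35.5]
tray [ 5.45975e+02  2.17721e+02 -8.00000e-02] pass [ -0.7 206.6] ang 0.011 cost 8.0
1572 (np.float64(544.9794384128991), np.float64(219.2196242183909), np.float64(-0.08387657332109473), np.float64(0.0508431871476326))
```

View pics/t15.png

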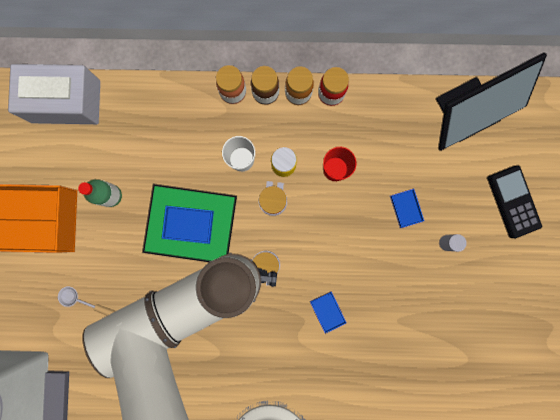

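View pics/s15.png

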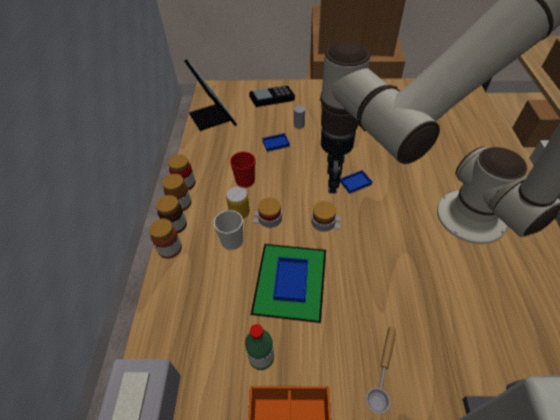

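The tray sits in the middle of the mat: top (188,224), side (291,280). There is green all round it, everything else is where it was, and the arm is clear.

```bash
python3 -c "
from bench import workorder; print(workorder.job_done())"
```

```text
the job is handed in; nothing more can be done
None
```

The largest blue tray now lies wholly on the green mat, pushed through the gap between the jars. The job was handed in after about 15 s on the robot's clock.

- **How it was done:** With the fingertips inside the tray, I turned and centred it by pushing on its side walls. I then pushed on the inside of its front wall, through the gap and onto the mat. I never pinched or lifted it. In the gap, the picture showed free space on both sides of the tray.
- **Final position:** Two views after the arm had withdrawn put the tray centre at (546, 218) mm from the side and (545, 219) mm from the top. The mat centre measured (547, 217) mm, so about 45 mm of mat shows on every side. The tray is within about 1 degree of the passage direction.
- **Forces and bystanders:** The force readings taken after each move stayed at about 3 N or less. By eye, the two small trays and all the other items are where they were at the start.
- **Disagreements:** While the gripper covered part of the tray, the camera fits differed by up to about 3 mm and 0.02 rad. No check failed.

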